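Click the puzzle box lid shut all round

ROBOT

A 6-joint arm with a two-finger parallel gripper is mounted at the origin on the work surface. World frame = base frame: x ahead of the robot, y to its left, z up, the work surface at z = 0. Lengths are in m, angles in rad, forces in N, time in s.
With the tool pointing down it reaches from about 0.35 to 0.85 m from the base axis. Payload 8.1 kg.
Tool frame: the origin (TCP) lies midway between the tips of the shut fingers; the grasp point (between the pads) lies 19 mm behind it; z points along the fingers, y is the line along which they close (so a half turn about z gives the same grasp; the last joint's range is limited). The gripper opens to 93 mm and grips with 3 to 60 N. Pads are 15 mm wide; open, the fingers measure 128 mm over their backs; the gripper's body (75 mm by 188 mm) begins 65 mm behind the grasp point.
Start: joints at [1.183, 0.13, 1.488, -0, 1.523, -0.085], TCP at [0.179, 0.573, 0.219] pointing down, gripper open.
Joint ranges: [-2.96, 2.96], [-0.89, 2.26], [0.02, 2.5], [-1.34, 4.48], [0, 2.73], [-2.66, 2.66]. Speed limits (rad/s): [2.39, 2.39, 2.79, 3.14, 3.14, 3.14].

INTERFACE

Orientations are given as a unit quaternion [x, y, z, w].
In Python, from plant import manip gives the robot as it stands. The module is installed in compiled form; this text tells all that it offers. Calls block until the motion is done:
- manip.move_to(position, orientation): joint-space move of the TCP to a pose.
- manip.move_linear(position, frame=None, feed=0.15): straight line of the TCP; frame=None keeps the orientation; feed is the mean speed in m/s.
- manip.move_j(angles): joint-space move.
- manip.set_gripper(opening, grasp_force=None): opening from 0.0 (shut) to 1.0 (fully open); grasp_force is the grip in N (None keeps the last); returns when the fingers have stopped.
- manip.dwell(seconds).
- manip.solve_ik(position, orientation): joint angles nearest the present ones, or None.
- manip.sense(): the state.
- manip.get_image(name): name is "scene" or "top" or "wrist"; returns the picture (480x640x3 uint8, red, green, blue); there is no depth.
- manip.calibration(name): a dict with "K" (3x3 intrinsics, pixels), "rvec" (rotation vector, rad) and "tvec" (3), from world to camera coordinates, as OpenCV has them; the wrist camera has in their place "tool_from_camera" (4x4, takes a point from camera to tool coordinates, whose origin is the TCP and whose axes are the flange's). Camera axes: x right, y down, z forward; pixel columns grow to the right and rows downward; lengths in m; the calibration is good to about 2 mm. A picture is of the moment at which its call begins: read the wrist's pose just before it. calibration takes no time and is no camera call.
A pose or a line that the arm cannot do raises manip.MotionError and nothing moves.
- manip.job_done(): hands the job in; it is judged then, once.
The state is a dict: "time": time; "joint_positions": joint angles; "qvel": joint speeds; "tau": joint torques, N m; "tool_pos": TCP position; "tool_rot": TCP orientation; "wrist_force": force on the tool from outside, world axes, zero at the start; "moment": the same for the moment, N m; "gripper_width": opening from 0.0 (shut) to 1.0 (fully open); "gripper_force": force on a finger pad.
Only numpy, scipy, OpenCV 4.12 (cv2) and the standard library are available. Lean on these libraries where they do the work, as an engineer would, in place of code of your own. Each camera call takes 0.05 s, during which the arm holds its last target. There are 200 camera calls.

TASK

The lid of the printed hexagonal puzzle box is on but not fully closed: some of the six sections of its rim still stand up. Go round the rim and press each raised section down with your fingertips until all six have clicked shut and lie level. Do not pick up the box or shove it out of its place, and leave the other things on the table alone.

Things in the scene. Friction and masses are not known exactly. Their poses are not given: they have to be found in the camera images.
- puzzle_box: Printed hexagonal box, dark red-brown, with an orange-tan lid: 178 mm across the lid's flats, 197 mm across corners, 62 mm high when shut, 0.7 kg, standing loose on the table. Origin: centre of its underside, z up, +x towards the middle of rim section 1's flat. Between six fixed corner arms (9 mm wide, tops 62 mm up) lie six hinged rim sections, one along each flat.
- lid_deck (a point): Centre of the lid's fixed hexagonal deck, 61 mm up. Each rim section is hinged 58 mm from this axis and reaches out 31 mm to its outer edge (89 mm); it is 52 mm long inside, 88 mm outside, 3 mm thick, with three thumb ribs and an 18 mm skirt outside whose lip snaps over a bead on the wall. Raised, its outer edge stands 8 mm proud; shut, it is level with the corner arms.
- section1 (a joint): Rim section 1, on the side that the box's own +x axis points to: its hinge angle in rad. about 0.04 = raised, 0.30 = clicked shut and level; it rests only at one or the other. Pressed near its outer edge it resists with up to about 10 to 13 N, snaps through half-way and stays shut; let go earlier, it springs back. It may be shut at the start.
- section1_top (a point): Point on the upper face of rim section 1, mid-length, 22 mm out from its hinge line (9 mm in from its outer edge): 62 mm above the table when shut, 68 mm when raised. It moves with the section. Its x axis points outwards along the section, z out of its upper face.
- section2 (a joint): Rim section 2, 60 degrees counter-clockwise from section 1, seen from above: its hinge angle in rad. about 0.04 = raised, 0.30 = clicked shut and level; it rests only at one or the other. Pressed near its outer edge it resists with up to about 10 to 13 N, snaps through half-way and stays shut; let go earlier, it springs back. It may be shut at the start.
- section2_top (a point): Point on the upper face of rim section 2, mid-length, 22 mm out from its hinge line (9 mm in from its outer edge): 62 mm above the table when shut, 68 mm when raised. It moves with the section. Its x axis points outwards along the section, z out of its upper face.
- section3 (a joint): Rim section 3, 120 degrees counter-clockwise from section 1, seen from above: its hinge angle in rad. about 0.04 = raised, 0.30 = clicked shut and level; it rests only at one or the other. Pressed near its outer edge it resists with up to about 10 to 13 N, snaps through half-way and stays shut; let go earlier, it springs back. It may be shut at the start.
- section3_top (a point): Point on the upper face of rim section 3, mid-length, 22 mm out from its hinge line (9 mm in from its outer edge): 62 mm above the table when shut, 68 mm when raised. It moves with the section. Its x axis points outwards along the section, z out of its upper face.
- section4 (a joint): Rim section 4, 180 degrees counter-clockwise from section 1, seen from above: its hinge angle in rad. about 0.04 = raised, 0.30 = clicked shut and level; it rests only at one or the other. Pressed near its outer edge it resists with up to about 10 to 13 N, snaps through half-way and stays shut; let go earlier, it springs back. It may be shut at the start.
- section4_top (a point): Point on the upper face of rim section 4, mid-length, 22 mm out from its hinge line (9 mm in from its outer edge): 62 mm above the table when shut, 68 mm when raised. It moves with the section. Its x axis points outwards along the section, z out of its upper face.
- section5 (a joint): Rim section 5, 240 degrees counter-clockwise from section 1, seen from above: its hinge angle in rad. about 0.04 = raised, 0.30 = clicked shut and level; it rests only at one or the other. Pressed near its outer edge it resists with up to about 10 to 13 N, snaps through half-way and stays shut; let go earlier, it springs back. It may be shut at the start.
- section5_top (a point): Point on the upper face of rim section 5, mid-length, 22 mm out from its hinge line (9 mm in from its outer edge): 62 mm above the table when shut, 68 mm when raised. It moves with the section. Its x axis points outwards along the section, z out of its upper face.
- section6 (a joint): Rim section 6, 300 degrees counter-clockwise from section 1, seen from above: its hinge angle in rad. about 0.04 = raised, 0.30 = clicked shut and level; it rests only at one or the other. Pressed near its outer edge it resists with up to about 10 to 13 N, snaps through half-way and stays shut; let go earlier, it springs back. It may be shut at the start.
- section6_top (a point): Point on the upper face of rim section 6, mid-length, 22 mm out from its hinge line (9 mm in from its outer edge): 62 mm above the table when shut, 68 mm when raised. It moves with the section. Its x axis points outwards along the section, z out of its upper face.
- piece_l: Bystander, to be left alone: printed orange-tan L-shaped puzzle piece of four 18 mm cubes lying flat near the box, 18 mm high. Origin on its underside.
- piece_t: Bystander, to be left alone: printed orange-tan T-shaped puzzle piece of 18 mm cubes with one more cube on top, 36 mm high, near the box. Origin on its underside.
- glue_stick: Bystander, to be left alone: white glue stick with a grey cap, 29 mm across, 88 mm high, standing upright on the robot's side of the box. Origin on its underside, at its centre.
- bowl: Bystander, to be left alone: yellow printed bowl, 150 mm across, 55 mm high. Origin on its underside, at its centre.
- piece_s: Bystander, to be left alone: printed orange-tan corner puzzle piece of three 18 mm cubes, lying in the bowl. Origin on its underside.
- coaster: Bystander, to be left alone: hexagonal printed orange-tan coaster, 92 mm across the flats, 13 mm high. Origin on its underside, at its centre.
- scraper: Bystander, to be left alone: scraper with a black handle and steel blade, 200 mm long, lying flat at the far side. Origin on its underside.
- calipers: Bystander, to be left alone: steel calipers with a black slider, 215 mm long, lying flat. Origin on its underside.
There are look-alikes about, which are no part of the job. What is shaped like the puzzle_box but green or purple is not meant.

How it is judged:
At the end, for the whole second after the job is handed in: All six rim sections are clicked shut (each hinge above 0.26 rad of 0.30), and the box stands upright (within 0.05 rad), at rest, within 30 mm of where it began (value of joint each of section1, section2, section3, section4, section5, section6 above 0.26 rad and distance of puzzle_box from where it was at the start of the episode below 0.03 m and angle between puzzle_box's own z axis and vertical below 0.05 rad and linear speed of puzzle_box below 0.02 m/s); the robot touches nothing.
It fails at once if the box is pressed with something other than the fingers (contact force between the arm and puzzle_box above 3 N).
It fails at once if the box is lifted off the table (height (world z) of puzzle_box above 0.012 m).
It fails at once if the box is tipped (angle between puzzle_box's own z axis and vertical above 0.12 rad).
It fails at once if the box is shoved more than 30 mm from its place (distance of puzzle_box from where it was at the start of the episode above 0.03 m).
It fails at once if something else on the table is moved more than 30 mm or picked up (distance of any of piece_l, piece_t, glue_stick, bowl, piece_s, coaster, scraper, calipers from where it was at the start of the episode above 0.03 m).
It also fails if it takes over 48 s, if anything falls off the work surface, if the arm or the gripper's body presses on something with over 40 N, if the wrist force passes 120 N, or if a joint passes its speed limit or range.

## Working session

There is one attempt and no reset: what is moved stays moved. The work goes in short steps, each a Python script; the robot and the scene stay as the last script left them, time stands still between calls to the robot, and variables do not carry over. Pictures are saved under pics/ and viewed, at most 10 in all, crops included, and the job is handed in when it is done.

```bash
mkdir -p pics; python3 - <<'E'
from plant import manip
import cv2,numpy as np
for n in("top","scene"):
    im=manip.get_image(n); cv2.imwrite(f"pics/{n}0.png",im[:,:,::-1]); c=manip.calibration(n); print(n,c)
s=manip.sense();print(s["time"],s["tool_pos"],s["tool_rot"],s["wrist_force"])
print(manip.calibration("wrist"))
E
```

```text
top {'K': array([[586.96398698,   0.        , 318.307502  ],
       [  0.        , 586.96398698, 241.21115482],
       [  0.        ,   0.        ,   1.        ]]), 'rvec': array([ 2.18477183, -2.14217154,  0.15278733]), 'tvec': array([0.00812643, 0.5294578 , 1.67002251])}
scene {'K': array([[561.06761628,   0.        , 312.06490064],
       [  0.        , 561.06761628, 236.55613647],
       [  0.        ,   0.        ,   1.        ]]), 'rvec': array([ 1.62763886,  1.94752993, -0.79676407]), 'tvec': array([ 0.07160511, -0.32678845,  2.04265233])}
0.1 [0.17870059 0.57225487 0.21770985] [ 1.50823793e-01  9.88560340e-01 -7.73677137e-04 -1.97873209e-04] [-0.11479049  0.2236543   0.30722879]
{'K': array([[427.42651049,   0.        , 324.53032136],
       [  0.        , 427.42651049, 241.92918065],
       [  0.        ,   0.        ,   1.        ]]), 'tool_from_camera': array([[-8.92835988e-05, -9.54581564e-01, -2.97949711e-01,
         8.30356713e-02],
       [ 9.99999994e-01, -6.52157330e-05, -9.07195439e-05,
        -3.42766207e-04],
       [ 6.71681952e-05, -2.97949718e-01,  9.54581563e-01,
        -1.66388328e-01],
       [ 0.00000000e+00,  0.00000000e+00,  0.00000000e+00,
         1.00000000e+00]])}
```

View pics/top0.png

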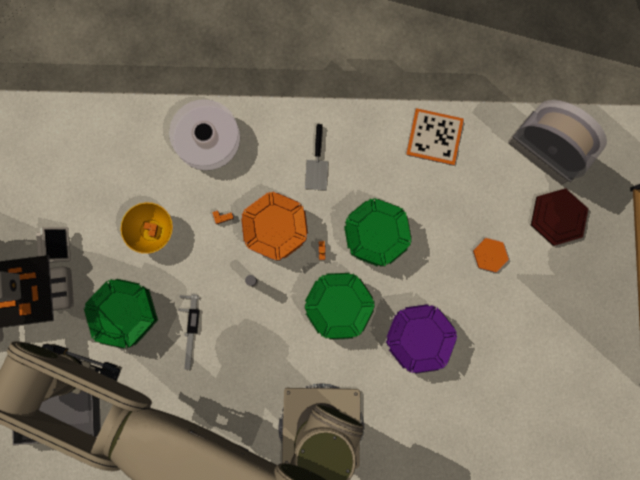

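View pics/scene0.png

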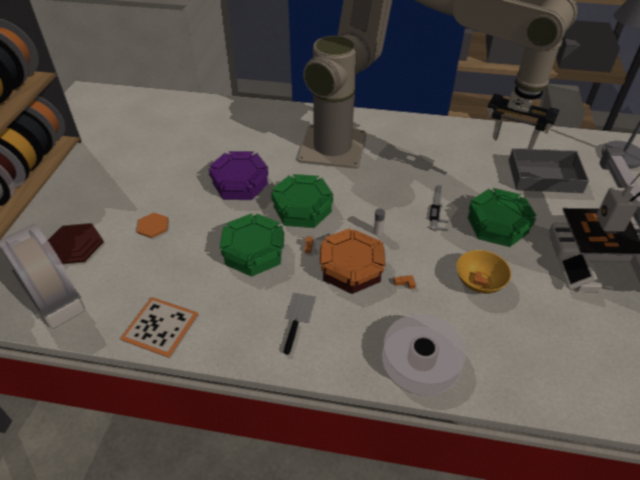

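The target is the orange-lidded box at about (275,226) in top and (353,262) in scene. The glue stick is at (251,281), piece_l at (222,217) and piece_t at (322,250) in top. Next I'll find the lid centre and take a wrist view from above.

```bash
cat > h.py <<'E'
from plant import manip
import cv2,numpy as np
from scipy.spatial.transform import Rotation as R
def cam(name):
    c=manip.calibration(name)
    if name!="wrist":
        r=cv2.Rodrigues(c["rvec"])[0]; return c["K"],r.T,-r.T@c["tvec"]
    s=manip.sense(); r=R.from_quat(s["tool_rot"]).as_matrix(); T=c["tool_from_camera"]
    return c["K"],r@T[:3,:3],r@T[:3,3]+s["tool_pos"]
def cast(cm,px,z):
    K,r,o=cm; px=np.atleast_2d(px).astype(float)
    d=np.c_[px,np.ones(len(px))]@np.linalg.inv(K).T@r.T
    return o+d*((z-o[2])/d[:,2])[:,None]
def proj(cm,P):
    K,r,o=cm; q=(np.atleast_2d(P)-o)@r@K.T; return q[:,:2]/q[:,2:]
def orange(im):
    h=cv2.cvtColor(im,cv2.COLOR_RGB2HSV); return cv2.inRange(h,(5,130,70),(20,255,255))
def big(m):
    return max(cv2.findContours(m,cv2.RETR_EXTERNAL,cv2.CHAIN_APPROX_NONE)[0],key=cv2.contourArea)
def down(yaw): # tool x axis at yaw, z down
    return R.from_matrix(np.array([[np.cos(yaw),np.sin(yaw),0],[np.sin(yaw),-np.cos(yaw),0],[0,0,-1]])).as_quat()
E
python3 - <<'E'
from h import *
c=cam("top"); im=cv2.imread("pics/top0.png")[:,:,::-1].copy()
ct=big(orange(im)); W=cast(c,ct[:,0],0.064)[:,:2]
(cx,cy),r=cv2.minEnclosingCircle(W.astype(np.float32)*1000); print(cx,cy,r,"area",cv2.contourArea((W*1000).astype(np.float32)))
m=cv2.moments((W*1000).astype(np.float32)); C=np.array([m["m10"],m["m01"]])/m["m00"]/1000; print("centroid",C)
print("glue",cast(c,[251,281],.088),"t",cast(c,[322,250],.03),"l",cast(c,[222,217],.018))
s=manip.sense(); print("tool x", R.from_quat(s["tool_rot"]).as_matrix()[:,0])
# look pose: camera centre-ray hits box centre
T=manip.calibration("wrist")["tool_from_camera"]
for yaw in (np.arctan2(C[1],C[0]),np.arctan2(C[1],C[0])+np.pi):
    q=down(yaw); r=R.from_quat(q).as_matrix(); f=r@T[:3,2]; o=r@T[:3,3]
    z=.30; l=(z+o[2]-.064)/-f[2]; p=np.r_[C-(o+l*f)[:2],z]; print(yaw,p,manip.solve_ik(p,q))
E
```

```text
568.0643310546875 146.43392944335938 98.36686706542969 area 27274.92186354252
centroid [0.56808963 0.14603179]
glue [[0.40696893 0.20425387 0.088     ]] t [[0.50412014 0.00730895 0.03      ]] l [[0.59687364 0.3023269  0.018     ]]
tool x [-9.54504289e-01  2.98197146e-01  1.57841373e-04]
0.25161006144501685 [0.60940457 0.15625872 0.3       ] [ 1.69530685e-01  1.91419771e-01  1.27391136e+00 -4.44089210e-16
  1.67626152e+00  1.48871695e+00]
3.39320271503481 [0.52677469 0.13580487 0.3       ] [ 1.58053056e-01 -4.10684075e-02  1.51794871e+00 -4.44089210e-16
  1.66471235e+00 -1.66435333e+00]
```

```bash
python3 - <<'E'
from h import *
manip.set_gripper(0.0)
manip.move_to([.52677,.1358,.30],down(3.3932))
c=cam("wrist"); im=manip.get_image("wrist"); cv2.imwrite("pics/w0.png",im[:,:,::-1]); np.save("w0.npy",np.array([c[1],np.tile(c[2],(3,1))]))
ct=big(orange(im)); W=cast(c,ct[:,0],.064)[:,:2]
m=cv2.moments((W*1000).astype(np.float32)); print(np.array([m["m10"],m["m01"]])/m["m00"],m["m00"])
a=cv2.approxPolyDP(cv2.convexHull((W*1000).astype(np.float32)),12,True)[:,0]; print(a)
s=manip.sense(); print(s["time"],s["tool_pos"],s["wrist_force"])
E
```

```text
[554.21808993 144.84753932] 22437.8429115701
[[512.93805  64.46855]
 [545.8252   50.80374]
 [630.97675  71.17515]
 [632.2651  205.67099]
 [601.3592  239.43175]
 [500.88803 217.51183]
 [468.66595 137.6878 ]]
3.6333 [0.52655142 0.1365648  0.29984281] [-0.29660651  0.02949155  0.19726286]
```

View pics/w0.png

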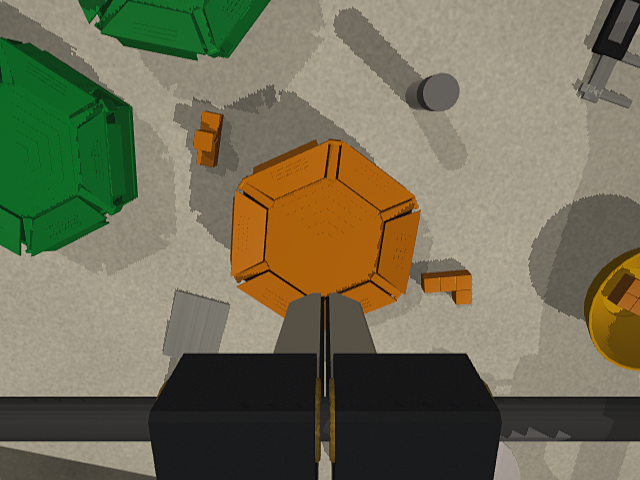

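The wrist view shows the lid at (325,230), with corner arms at (334,140), (417,208), (405,300) and (240,180). The fingertips hide the far side, so I'll shift the tool outward and look again, enlarged.

```bash
python3 - <<'E'
from h import *
manip.move_to([.61,.15,.28],down(3.3932))
c=cam("wrist"); im=manip.get_image("wrist"); cv2.imwrite("pics/w1f.png",im[:,:,::-1]); np.savez("w1.npz",r=c[1],o=c[2])
p=proj(c,[.568,.146,.062])[0].astype(int); print(p)
y0,y1,x0,x1=max(p[1]-130,0),min(p[1]+130,480),p[0]-150,p[0]+150; print(x0,y0)
cv2.imwrite("pics/w1.png",cv2.resize(im[y0:y1,x0:x1,::-1],None,fx=2.3,fy=2.3,interpolation=cv2.INTER_CUBIC))
m=orange(im); ct=big(m)
print(cv2.approxPolyDP(cv2.convexHull(ct),5,True)[:,0].tolist(), manip.sense()["time"])
E
```

```text
[331 158]
181 28
[[353, 37], [434, 104], [438, 134], [422, 218], [411, 229], [312, 264], [234, 210], [227, 197], [232, 95], [241, 81], [322, 39]] 4.125
```

View pics/w1.png

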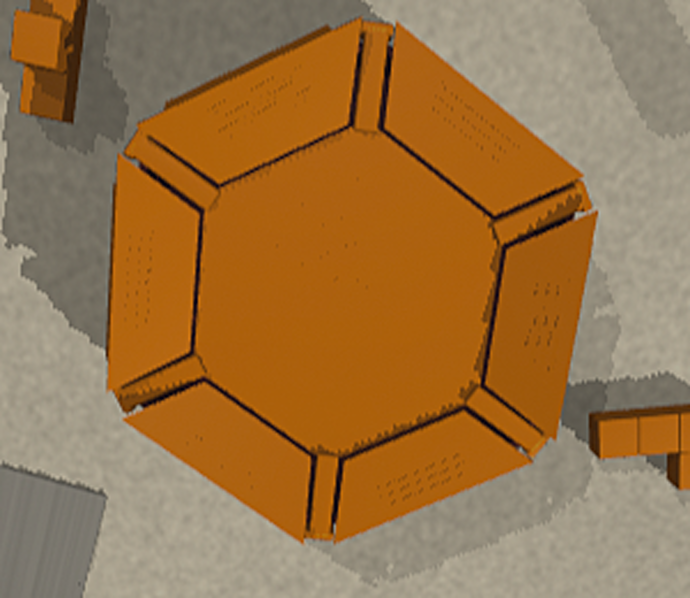

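Corner arms' inner ends in the crop are (367,130), (212,197), (198,365), (327,455), (475,395) and (498,232). At least the right, upper-right and lower sections stand proud, and the upper-left one looks shut. I'll take centre and yaw from these points, check against the top-camera lid, then press each section with force monitoring.

```bash
python3 - <<'E'
from h import *
d=np.load("w1.npz"); c=(manip.calibration("wrist")["K"],d["r"],d["o"])
a=np.array([(367,130),(212,197),(198,365),(327,455),(475,395),(498,232)])/2.3+[181,28]
W=cast(c,a,.0615)[:,:2]; C=W.mean(0); v=W-C
print(C,np.linalg.norm(v,axis=1),np.degrees(np.arctan2(v[:,1],v[:,0]))%60)
C0=np.array([.568,.146])
yaw=np.degrees(np.angle(np.mean(np.exp(6j*np.arctan2(v[:,1],v[:,0])))))/6; print("corner angle mod60",yaw)
for k in range(6):
    th=np.radians(yaw+30+60*k); u=np.array([np.cos(th),np.sin(th)]); p=np.r_[C0+.080*u,.09]
    print(k,np.degrees(th).round(1),p.round(3),[ (j,np.round(manip.solve_ik(p,down(th+j))[[0,5]],2)) for j in (0,np.pi) if manip.solve_ik(p,down(th+j)) is not None])
E
```

```text
[0.56790284 0.14576159] [0.06185591 0.06299111 0.06334871 0.06234737 0.06339403 0.06253477] [7.63198353 7.48549267 8.01450413 7.60618155 8.4126711  8.24231627]
corner angle mod60 7.898839008720305
0 37.9 [0.631 0.195 0.09 ] [(0, array([0.22, 1.13])), (3.141592653589793, array([ 0.22, -2.01]))]
1 97.9 [0.557 0.225 0.09 ] [(0, array([0.3 , 0.16]))]
2 157.9 [0.494 0.176 0.09 ] [(0, array([ 0.24, -0.94])), (3.141592653589793, array([0.24, 2.2 ]))]
3 217.9 [0.505 0.097 0.09 ] [(0, array([ 0.09, -2.14])), (3.141592653589793, array([0.09, 1.  ]))]
4 277.9 [0.579 0.067 0.09 ] [(3.141592653589793, array([ 0.03, -0.11]))]
5 337.9 [0.642 0.116 0.09 ] [(0, array([0.1 , 2.06])), (3.141592653589793, array([ 0.1 , -1.09]))]
```

Centre agrees with the top view within 1 mm, corner radius is a consistent 62–63 mm and the angles agree within 1°. Pressing the first section.

```bash
cat >> h.py <<'E'
C0=np.array([.568,.146]); YAW=7.9
def press(k,flip,lo=.0605):
    th=np.radians(YAW+30+60*k); p=C0+.080*np.array([np.cos(th),np.sin(th)])
    manip.move_to(np.r_[p,.085],down(th+flip*np.pi)); f0=np.array(manip.sense()["wrist_force"])[2]
    log=[]; manip.move_linear(np.r_[p,.072],feed=.06)
    for z in np.arange(.070,lo-1e-4,-.0015):
        manip.move_linear(np.r_[p,z],feed=.03); s=manip.sense()
        F=s["wrist_force"][2]-f0; log.append((round(s["tool_pos"][2]*1000,1),round(F,1)))
        if F>25: break
    manip.move_linear(np.r_[p,.085],feed=.1); print(k,log,"t",round(manip.sense()["time"],2),flush=True)
E
python3 -c "
from h import *
press(0,1)"
```

```text
0 [(np.float64(70.0), np.float64(-0.9)), (np.float64(68.3), np.float64(-0.9)), (np.float64(66.8), np.float64(-1.6)), (np.float64(65.3), np.float64(-0.0)), (np.float64(63.8), np.float64(-0.6)), (np.float64(62.5), np.float64(-0.4)), (np.float64(62.2), np.float64(7.1))] t 7.46
```

This one was already shut: contact came only at 62 mm. Next the others.

```bash
python3 -c "
from h import *
np.set_printoptions(legacy='1.25')
for k,f in ((5,1),(4,1),(3,1)): press(k,f)"
```

```text
5 [(70.2, 0.4), (69.1, 4.2), (67.9, 5.6), (66.4, 4.7), (63.3, -0.1), (62.3, 2.4), (62.1, 11.3)] t 10.85
4 [(70.2, 1.0), (69.0, 4.0), (67.7, 5.6), (66.0, 4.1), (63.3, -0.4), (62.3, 1.6), (62.1, 13.1)] t 14.28
3 [(70.1, 0.5), (68.9, 4.8), (67.4, 7.6), (65.5, 2.3), (63.6, -0.4), (62.4, -0.3), (62.1, 12.0)] t 17.82
```

Three snapped through clearly, with the force peaking and then dropping to zero. Two left, then a check picture.

```bash
python3 -c "
from h import *
np.set_printoptions(legacy='1.25')
for k,f in ((2,1),(1,0)): press(k,f)
manip.move_to([.61,.15,.28],down(3.3932-np.pi*0))
c=cam('wrist'); im=manip.get_image('wrist'); p=proj(c,[.568,.146,.062])[0].astype(int)
cv2.imwrite('pics/w2.png',cv2.resize(im[28:288,181:481,::-1],None,fx=2.3,fy=2.3,interpolation=cv2.INTER_CUBIC))
a=np.array([(367,130),(212,197),(198,365),(327,455),(475,395),(498,232)])/2.3+[181,28]
print(p,manip.sense()['time'])
"
```

```text
2 [(70.0, 0.9), (68.5, 0.5), (66.9, 0.2), (65.3, 0.3), (63.9, -0.6), (62.4, 0.1), (62.1, 9.9)] t 21.44
1 [(70.2, -0.2), (69.1, 3.2), (67.8, 5.7), (66.1, 5.1), (63.4, -1.4), (62.3, 0.2), (62.1, 10.7)] t 25.73
[332 158] 27.375
```

View pics/w2.png

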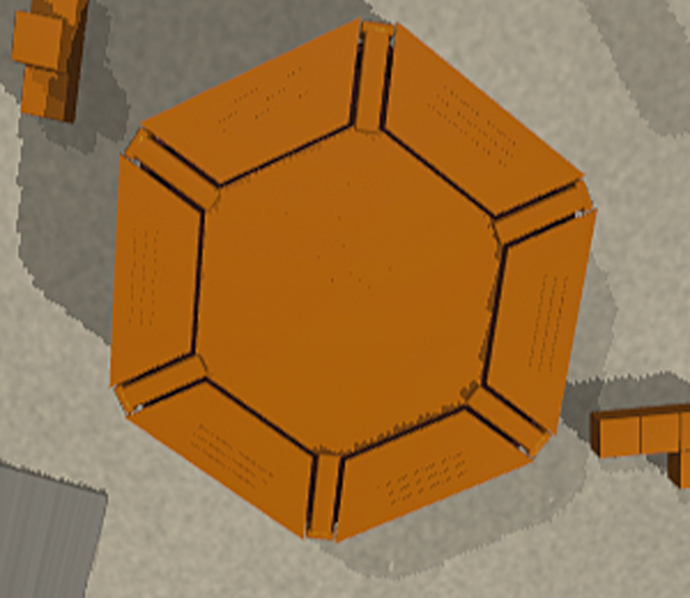

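All six sections now lie level with the corner arms, with even gaps. The box's arm ends, e.g. (376,25) and (325,540), sit where they did before. Handing in.

```bash
python3 -c "
from h import *
print(manip.job_done())"
```

```text
the job is handed in; nothing more can be done
None
```

I handed the job in at about 27 s: four raised sections clicked shut, the other two were already shut when pressed, and the final picture shows all six level with the box in place; the hand-in returned no verdict.

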